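# Snap the long screwdriver into the empty clips of the tool rack

### The job

Put the long screwdriver that lies on the bench back into the tool rack: lay it over the empty pair of spring clips beside the driver already stored there, handle over the wide clip and shank over the narrow one, and press it down sideways until it has snapped fully home in both. Let go of it, and leave the short stubby driver and the thin small driver where they lie.

Things in the scene. Friction and masses are not known exactly. Their poses are not given: they have to be found in the camera images.
- long_driver: The loose screwdriver to store, 185 mm long, 60 g: orange handle 21 mm thick, steel shank 6 mm thick. Body y runs along it toward the handle end: handle y = 18 to 92 mm, shank y = -92 to 18 mm. Origin on its underside at mid-length, 10.5 mm below its axis as it lies (round: may roll about y). Grip the handle at y = 35 mm across x: midway between the clips once stored
- driver_handle (a point): Point on the long driver's axis in the handle, at body y = 75 mm; it belongs at handle_seat. Axes as the driver's
- driver_shank (a point): Point on the long driver's axis in the shank, at body y = -5 mm, 80 mm from driver_handle; it belongs at shank_seat. Axes as the driver's
- free_clips: Empty pair of spring clips on two fixed aluminium rails 80 mm apart (the other pair, 90 mm to one side along the rails, holds a blue-handled driver for good). Each clip: two sprung steel leaves with flared lips, opening upward. Origin midway between the two clips, 10 mm over the bench; z up; y along the stored tool toward its handle; x along the rails. 65 mm between the clips is clear for fingers
- handle_seat (a point): Centre of the wide clip, where a seated handle's axis lies: 44 mm over the bench, y = 40 mm in free_clips, same axes. Clip 12 mm wide along y; throat 17 mm across, 8 mm above this point; flared mouth 36 mm across, topping out 66 mm over the bench; leaves spread along x and close over the tool. Hard floor 10.5 mm below this point
- shank_seat (a point): Centre of the narrow clip, where a seated shank's axis lies: 44 mm over the bench, y = -40 mm in free_clips, same axes. Clip 10 mm wide; throat 3 mm across, 4 mm above this point; flared mouth 22 mm across, topping out 62 mm over the bench; hard floor 3 mm below. Pressing the driver home in both clips takes about 5 N in all, felt from 13 to 4 mm above the seat, then it snaps in
- short_driver: Bystander: stubby yellow-handled screwdriver, 88 mm long, 30 mm thick; origin on its underside, middle. To be left alone
- thin_driver: Bystander: thin small blue-handled screwdriver, 135 mm long, 13 mm thick; origin on its underside, middle. To be left alone
Mind the look-alikes: they are no part of the job. What is meant by the long_driver is not yellow, and is the larger of those in its own colour.

How it is judged:
By the outcome, as a careful person would: the job done as asked, in the order asked, and still so for the second after the job is handed in, with the robot touching nothing.
It also fails if it takes over 40 s, if anything falls off the work surface, if the arm or the gripper's body presses on something with over 40 N, if the wrist force passes 120 N, or if a joint passes its speed limit or range.

### The arm

A 6-joint arm with a two-finger parallel gripper is mounted at the origin on a cart in front of the work surface, level with it; the furniture and walls round the work are solid. World frame = base frame: x ahead of the robot, y to its left, z up, the work surface at z = 0. Lengths are in m, angles in rad, forces in N, time in s.
With the tool pointing down it reaches from about 0.3 to 0.775 m from the base axis. Payload 14.6 kg.
Tool frame: the origin (TCP) lies on the front face of the gripper's body, between the roots of the fingers; the fingertips stand 97 mm ahead of it and the grasp point (between the pads) lies 78 mm ahead of it (grip_point_offset is the distance from the TCP to the grasp point, in m); z points along the fingers, y is the line along which they close (so a half turn about z gives the same grasp; the last joint's range is limited). The gripper opens to 94 mm and grips with 3 to 60 N. Pads are 16 mm wide; open, the fingers measure 119 mm over their backs; the gripper's body (75 mm by 177 mm) begins 78 mm behind the grasp point.
Start: joints at [1.24, 0.3, 1.521, -0, 1.321, -0.067], TCP at [0.143, 0.531, 0.303] pointing down, gripper open.
Joint ranges: [-3.03, 3.03], [-0.79, 2.21], [0.23, 2.52], [-1.04, 4.18], [0, 3.07], [-2.55, 2.55]. Speed limits (rad/s): [2.22, 2.22, 2.57, 3.14, 3.14, 3.14].

### API

Orientations are given as a unit quaternion [x, y, z, w].
In Python, from plant import * gives the robot as it stands. The module is installed in compiled form; this text tells all that it offers.
- The arm moves only by the tool arm_command, never from a script. Its argument "plan" is a list of rows, each a list of 2 entries, a list of its own where there are three numbers: the shift along the tool's x, y, z in mm, then the turn, a rotation vector about the tool's x, y, z in degrees. A call has 1 to 8 rows; each row is the pose to reach, as a shift and turn from the pose commanded when the call began, along the tool's axes at that moment; what a row does not reach only later rows make up. A row lasts 1/10 s, in which the tool goes at most 50 mm and 8.59 degrees, less where a joint would pass 70% of its speed; a pose out of reach is approached as far as the arm can. A call with a gripper value outside its range is refused whole. "fingers" is the finger opening in mm, from 0 to 94, set as the call begins (left out, the last holds). The fingers move at their own pace and stop on an object; "force" is the grip in N (left out, the last holds). Time passes only in rows, so rows that repeat a pose let the fingers close. It gives the time, the measured TCP pose, the force, the opening and the grip force at its end, in the units of the state.
- state(): the state, without advancing time (a new reading comes with each control period).
- get_image(name): name is "scene" or "top"; returns a dict with "color" (480x640x3 uint8, red, green, blue), "fx", "fy", "cx", "cy" (pixels), "R" (3x3) and "t" (3): a world point X has camera coordinates R X + t. Camera axes: x right, y down, z forward; pixel columns grow to the right and rows downward; lengths in m; the calibration is good to about 2 mm. A picture is of the moment at which its call begins. There is no depth.
- sign_off(): hands the job in; it is judged then, once.
The state is a dict: "time": time; "joint_pos": joint angles; "qd": joint speeds; "tau": joint torques, N m; "tool_pos": TCP position; "tool_rot": TCP orientation; "force": force on the tool from outside, world axes, zero at the start; "moment": the same for the moment, N m; "opening": finger opening in m; "grip_force": force on a finger pad.
Only numpy, scipy, OpenCV 4.12 (cv2) and the standard library are available. Lean on these libraries where they do the work, as an engineer would, in place of code of your own. Each camera call takes 0.05 s, during which the arm holds its last target. There are 200 camera calls.

## Working session

There is one attempt and no reset: what is moved stays moved. The work goes in short steps, Python scripts to look and compute and a tool call to move; the robot and the scene stay as the last step left them, time stands still between calls to the robot, and variables do not carry over. Pictures are saved under pics/ and viewed, at most 10 in all, crops included, and the job is handed in when it is done.

Besides the shell and the picture viewer there is one more tool, called after "Emit:" in YAML: its name, and indented under it one key for each argument. arm_command: Moves the arm, as the interface text tells. Its arguments: {"type":"object","properties":{"plan":{"type":"array","items":{"type":"array"}},"fingers":{"type":"number"},"force":{"type":"number"}},"required":["plan"]}

```bash
mkdir -p pics
python3 - <<'E'
from plant import *
import cv2,numpy as np
for n in("scene","top"):
    d=get_image(n); cv2.imwrite(f"pics/{n}0.png",d["color"][:,:,::-1])
    print(n,d["fx"],d["fy"],d["cx"],d["cy"],np.round(d["R"],4).tolist(),np.round(d["t"],4).tolist())
s=state(); print(s)
E
```

```text
scene 527.8099864787587 527.8099864787587 314.7510995640996 242.00935168118778 [[0.6775, -0.7355, 0.0098], [-0.3134, -0.3007, -0.9008], [0.6654, 0.6072, -0.4342]] [-0.3905, 0.2351, 0.8985]
top 481.6053932322539 481.6053932322539 321.14373162404326 239.27854192360482 [[0.0447, -0.999, -0.0067], [-0.9735, -0.0421, -0.2249], [0.2244, 0.0165, -0.9744]] [-0.0015, 0.5675, 1.029]
{'time': 0.1, 'joint_pos': array([ 1.24044208e+00,  3.00413714e-01,  1.52152346e+00, -1.50965038e-05,
        1.32068668e+00, -6.65821055e-02]), 'qd': array([ 7.29291095e-05, -1.10887798e-03, -3.11199104e-03,  2.63709678e-04,
       -1.01494045e-03, -4.61425074e-04]), 'tau': array([ 8.53173078e-04, -5.32644475e+01, -3.53285444e+01,  7.09688198e-02,
        2.32526445e-02, -5.02803039e-05]), 'tool_pos': array([0.14335028, 0.53085091, 0.30214213]), 'tool_rot': array([ 1.31502194e-01,  9.91315745e-01, -5.06923335e-04, -9.44914277e-05]), 'force': array([-0.87664809,  0.16870406,  0.45690567]), 'moment': array([ 0.05022717, -0.03397824,  0.01579361]), 'grip_force': 0.0, 'opening': 0.09415888424835459}
```

View pics/scene0.png

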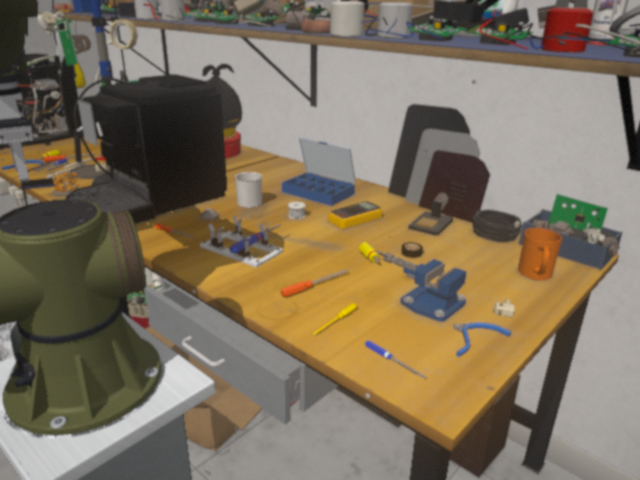

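View pics/top0.png

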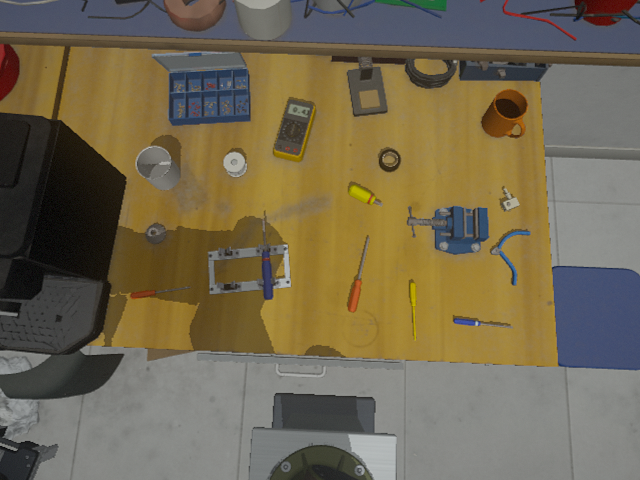

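Scene picture: the bench, with an orange driver near (312,284) and the rack near (243,240). In the top picture there are two orange drivers. The larger is at (355,290)→(366,237) and the smaller red-orange one at (145,294)→(190,288). The stubby yellow is at (365,193), a thin yellow at (413,310), the thin blue at (480,322), and the rack at (250,270) with the stored blue driver at column 267 and free clips near column 230. The long_driver should be the one at (355,290): orange, and the larger of the two. I'll confirm that in a crop.

```bash
cat > h.py <<'E'
from plant import *
import cv2,numpy as np
def ray(d,u,v,z):
    R,t=np.array(d["R"]),np.array(d["t"])
    c=-R.T@t; r=R.T@np.array([(u-d["cx"])/d["fx"],(v-d["cy"])/d["fy"],1])
    return c+r*(z-c[2])/r[2]
def proj(d,X):
    p=np.array(d["R"])@X+d["t"]; return d["fx"]*p[0]/p[2]+d["cx"],d["fy"]*p[1]/p[2]+d["cy"]
E
python3 - <<'E'
from h import *
d=get_image("top"); im=d["color"][:,:,::-1]
a=cv2.resize(im[225:325,115:275],(800,500),interpolation=cv2.INTER_CUBIC)
cv2.imwrite("pics/rack.png",a)
b=cv2.resize(im[225:325,300:430],(780,600),interpolation=cv2.INTER_CUBIC)
cv2.imwrite("pics/drv.png",b)
hsv=cv2.cvtColor(im.copy(),cv2.COLOR_BGR2HSV)
m=cv2.inRange(hsv,(3,170,120),(14,255,255)); 
n,l,st,ce=cv2.connectedComponentsWithStats(m)
for i in range(1,n):
    if st[i,4]>30: print(st[i],ce[i])
E
```

```text
[348 280  14  32 238] [354.35294118 296.03781513]
[130 291  25   8  55] [141.32727273 294.18181818]
```

View pics/rack.png

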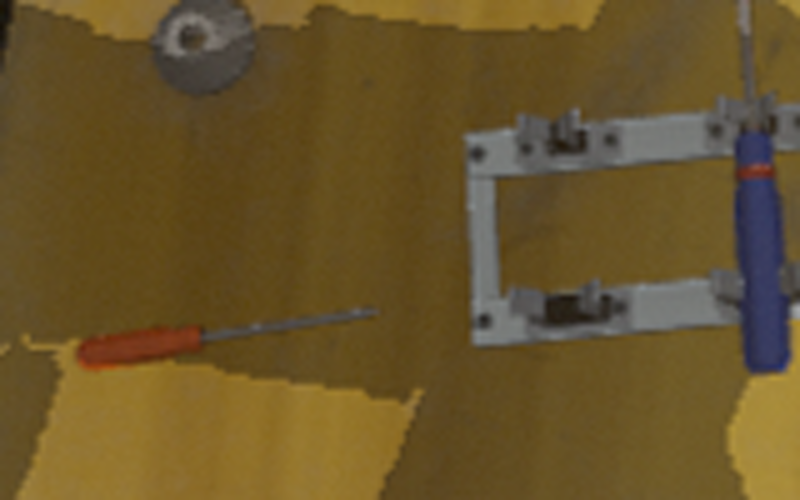

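View pics/drv.png

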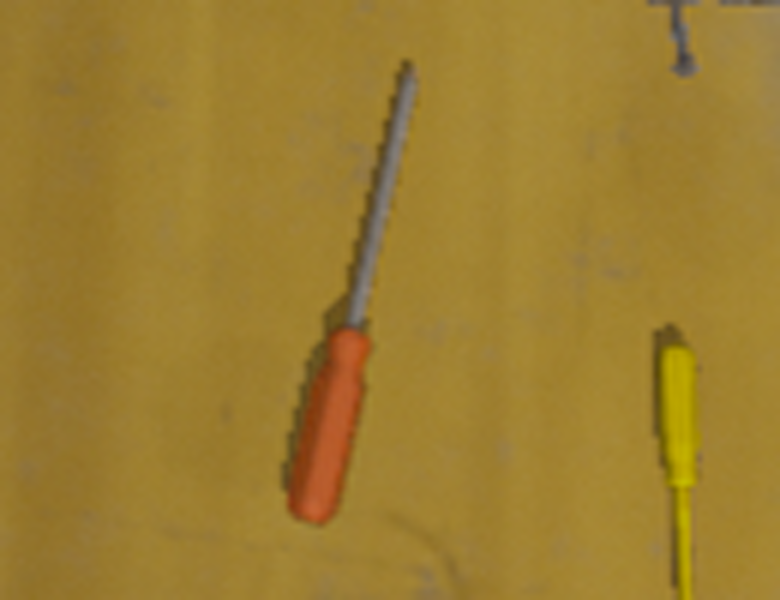

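The larger orange driver (tip at pixel (368,235), handle end at (352,312)) is clearly the long_driver; the orange one at (145,294) is a smaller look-alike. The free clips' leaves are at about (220–229,250) (narrow, far side) and (220–234,284) (wide, near side).

Run:
```python
from h import *
d=get_image("top"); im=d["color"][:,:,::-1].copy()
f=lambda x,y:(115+x/5-.4,225+y/5-.4)
print("cam",-np.array(d["R"]).T@d["t"])
for z in(.004,.01,.016):
    a=ray(d,*f(477,153),z);b=ray(d,*f(484,321),z); print(z,a.round(4),b.round(4),np.linalg.norm(a-b))
hsv=cv2.cvtColor(im,cv2.COLOR_BGR2HSV)
def comp(lo,hi,roi):
    m=cv2.inRange(hsv,lo,hi); k=np.zeros_like(m); x,y,w,h=roi; k[y:y+h,x:x+w]=m[y:y+h,x:x+w]; return np.argwhere(k)[:,::-1].astype(np.float32)
def axis(p,z,name):
    q=np.array([ray(d,u,v,z)[:2] for u,v in p],np.float32)
    vx,vy,x,y=cv2.fitLine(q,cv2.DIST_L2,0,.01,.01).ravel()
    s=(q-[x,y])@[vx,vy]; print(name,len(p),"c",x.round(4),y.round(4),"dir",vx.round(4),vy.round(4),"ext",s.min().round(4),s.max().round(4)); return
axis(comp((110,90,40),(130,255,255),(255,245,30,60)),.044,"blue")
axis(comp((3,150,90),(16,255,255),(340,270,30,50)),.0105,"orange")
T=ray(d,300+408/6-.4,225+62/6-.4,.0105);H=ray(d,300+312/6-.4,225+522/6-.4,.0105);print("tip,handle",T,H,np.linalg.norm(T-H))
for n,x,y,z in(("nL",532,128,.06),("nR",573,122,.06),("wL",525,302,.064),("wR",592,295,.064)):print(n,ray(d,*f(x,y),z).round(4))
e=get_image("scene");c=e["color"][:,:,::-1]
cv2.imwrite("pics/rack_s.png",cv2.resize(c[200:275,190:290],(800,600),interpolation=cv2.INTER_CUBIC))
```

```text
cam [0.32169619 0.00538967 1.13020049]
0.004 [0.5306 0.2877 0.004 ] [0.4507 0.2766 0.004 ] 0.08070615285061716
0.01 [0.5295 0.2862 0.01  ] [0.45   0.2752 0.01  ] 0.08027617886084464
0.016 [0.5284 0.2847 0.016 ] [0.4493 0.2737 0.016 ] 0.07984620487107211
blue 314 c 0.4777 0.1435 dir 0.9914 0.1312 ext -0.0477 0.0594
orange 271 c 0.4485 -0.0586 dir 0.9799 -0.1994 ext -0.0368 0.0395
tip,handle [ 0.5949713  -0.08602456  0.0105    ] [ 0.41163608 -0.0533929   0.0105    ] 0.1862166174100668
nL [0.5329 0.2497 0.06  ]
nR [0.5364 0.2313 0.06  ]
wL [0.4531 0.2447 0.064 ]
wR [0.4575 0.2151 0.064 ]
```

View pics/rack_s.png

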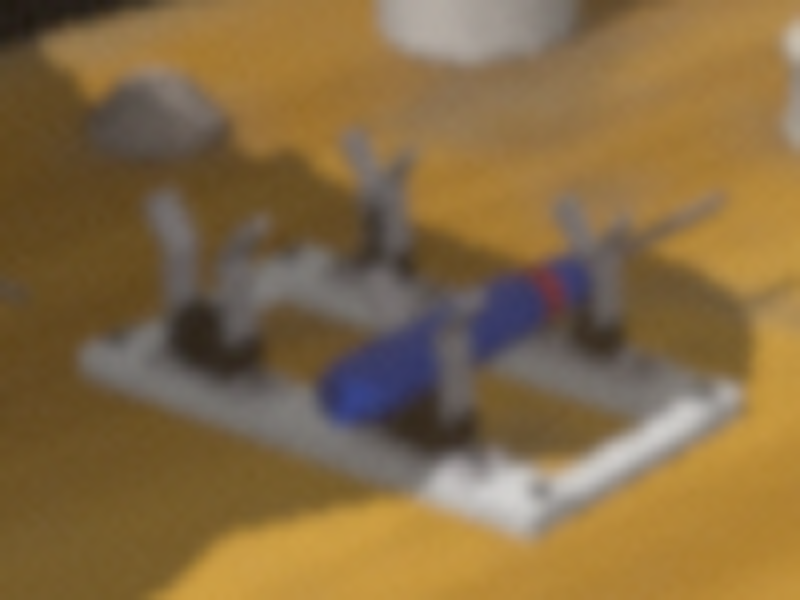

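The scene crop shows the empty clips on the left: wide clip lips at about pixels (211,224) and (223,227), narrow clip lips at (234,217) and (241,219). The blue driver sits in the other pair. Next I cross-check the seat estimate and work out the first move.

```bash
cat >> h.py <<'E'
from scipy.spatial.transform import Rotation as Ro
def delta(p,yaw,s=None):
    "shift (mm, tool axes) and turn (deg) to TCP p, tool down, tool x along -(cos yaw, sin yaw)"
    s=s or state(); R=Ro.from_quat(s["tool_rot"]); y=np.radians(yaw)
    x=-np.array([np.cos(y),np.sin(y),0]); z=np.array([0,0,-1.]); T=Ro.from_matrix(np.c_[x,np.cross(z,x),z])
    print("t",round(s["time"],2),"pos",s["tool_pos"].round(4),"F",s["force"].round(1),"open",round(s["opening"]*1e3,1),"grip",round(s["grip_force"],1))
    print("shift",(R.inv().apply(np.array(p)-s["tool_pos"])*1e3).round(1),"turn",(R.inv()*T).as_rotvec(degrees=True).round(2))
E
python3 - <<'E'
from h import *
e=get_image("scene"); C=np.array([.4953,.236]); a=np.radians(7.7); u=np.array([np.cos(a),np.sin(a)]); x=np.array([-u[1],u[0]])
for n,s,w,z in(("wide",-.04,.018,.066),("nar",.04,.011,.062)):
    for k in(1,-1): q=C+s*u+k*w*x; print(n,np.round(proj(e,np.array([*q,z])),1))
delta([.469,-.063,.2],-10.5)
E
```

```text
wide [208.8 225.6]
wide [219.2 229.1]
nar [232.9 217.6]
nar [239.2 219.6]
t 0.3 pos [0.1434 0.5309 0.3025] F [-0.5  0.1  0. ] open 94.2 grip 0.0
shift [-469.2 -488.5  102.6] turn [-0.02 -0.   -4.61]
```

Emit:
arm_command:
  plan:
    - [[-469,-488,40],[0,0,-4.6]]
    - [[-469,-488,40],[0,0,-4.6]]
    - [[-469,-488,40],[0,0,-4.6]]
    - [[-469,-488,40],[0,0,-4.6]]
    - [[-469,-488,40],[0,0,-4.6]]
    - [[-469,-488,40],[0,0,-4.6]]
    - [[-469,-488,40],[0,0,-4.6]]
    - [[-469,-488,40],[0,0,-4.6]]
  fingers: 60
  force: 40

```text
time: 1.1
tool_pos: [0.3359, 0.179, 0.2792]
tool_rot: [0.091, 0.996, 0.0, 0.0]
force: [0.6, -0.2, 0.7]
opening: 0.0601
grip_force: 0.0
```

```bash
python3 -c "
from h import *
delta([.469,-.063,.2],-10.5)"
```

```text
t 1.1 pos [0.3359 0.179  0.2792] F [ 0.6 -0.2  0.7] open 60.1 grip 0.0
shift [-174.9 -213.7   79.2] turn [0.03 0.04 0.  ]
```

Emit:
arm_command:
  plan:
    - [[-175,-213,79],[0,0,0]]
    - [[-175,-213,79],[0,0,0]]
    - [[-175,-213,79],[0,0,0]]
    - [[-175,-213,79],[0,0,0]]
    - [[-175,-213,79],[0,0,0]]
    - [[-175,-213,79],[0,0,0]]
    - [[-175,-213,79],[0,0,0]]
    - [[-175,-213,79],[0,0,0]]

```text
time: 1.9
tool_pos: [0.4684, -0.0607, 0.1997]
tool_rot: [0.092, 0.996, 0.0, -0.001]
force: [-0.2, 0.6, 0.7]
opening: 0.0597
grip_force: 0.0
```

Run:
```python
from h import *
delta([.469,-.063,.100],-10.5)
d=get_image("top"); cv2.imwrite("pics/over.png",cv2.resize(d["color"][200:350,280:480,::-1],(800,600),interpolation=cv2.INTER_CUBIC))
s=state();R=Ro.from_quat(s["tool_rot"])
for z in(.078,.097):print(np.round(proj(d,s["tool_pos"]+R.apply([0,0,z])),1))
```

```text
t 1.9 pos [ 0.4684 -0.0607  0.1997] F [-0.2  0.6  0.7] open 59.7 grip 0.0
shift [-1.1 -2.2 99.7] turn [ 0.01 -0.06 -0.09]
[358.5 280.5]
[357.9 281.7]
```

View pics/over.png

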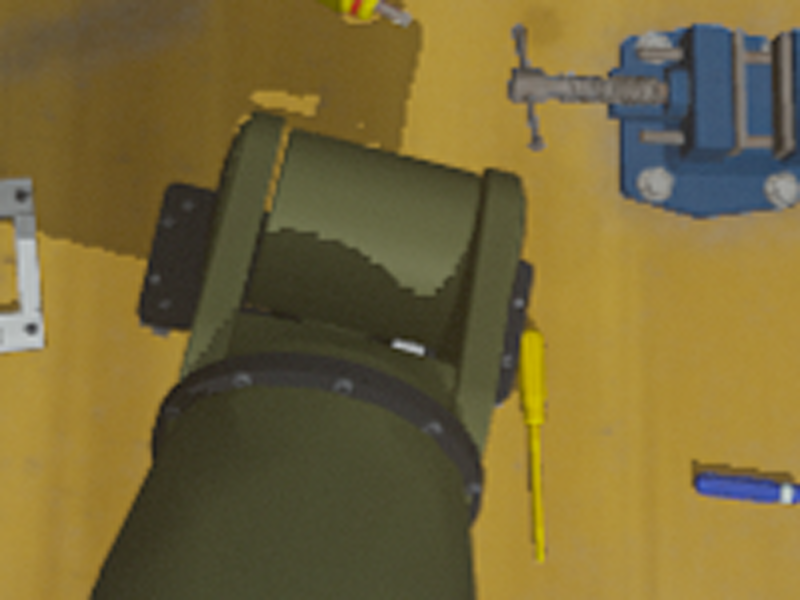

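The arm hides the driver from the top camera: the gripper body is at crop (340,250) and the driver is out of view. The jaws have about 20 mm clearance on each side, so I descend.

Emit:
arm_command:
  plan:
    - [[-1,-2,40],[0,0,0]]
    - [[-1,-2,75],[0,0,0]]
    - [[-1,-2,95],[0,0,0]]
    - [[-1,-2,99],[0,0,0]]
    - [[-1,-2,99],[0,0,0]]
    - [[-1,-2,99],[0,0,0]]

```text
time: 2.55
tool_pos: [0.4698, -0.0623, 0.1025]
tool_rot: [0.091, 0.996, -0.0, 0.001]
force: [0.3, -0.4, -0.2]
opening: 0.0604
grip_force: 0.0
```

Run:
```python
from h import *
delta([.469,-.063,.100],-10.5)
d=get_image("scene"); cv2.imwrite("pics/grasp.png",cv2.resize(d["color"][220:340,240:400,::-1],(800,600),interpolation=cv2.INTER_CUBIC))
```

```text
t 2.55 pos [ 0.4698 -0.0623  0.1025] F [ 0.3 -0.4 -0.2] open 60.4 grip 0.0
shift [ 0.7 -0.9  2.5] turn [-0.    0.12  0.03]
```

View pics/grasp.png

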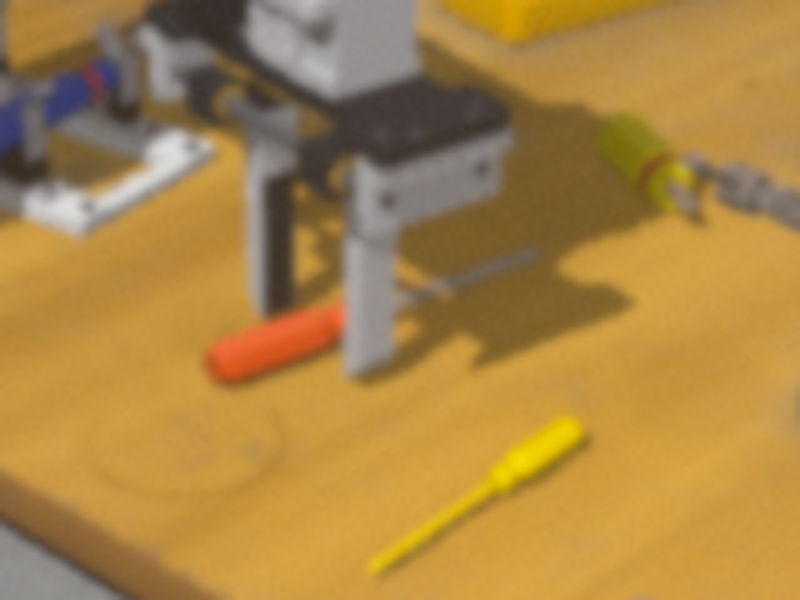

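The fingers straddle the orange handle (crop (280,340)) cleanly and the bystanders are clear. I go down 2 mm and close.

Emit:
arm_command:
  plan:
    - [[0,0,2],[0,0,0]]
    - [[0,0,2],[0,0,0]]
    - [[0,0,2],[0,0,0]]
    - [[0,0,2],[0,0,0]]
    - [[0,0,2],[0,0,0]]
    - [[0,0,2],[0,0,0]]
    - [[0,0,2],[0,0,0]]
  fingers: 5
  force: 45

```text
time: 3.3
tool_pos: [0.4693, -0.0626, 0.0991]
tool_rot: [0.092, 0.996, -0.0, 0.0]
force: [0.5, 0.0, 0.9]
opening: 0.02
grip_force: 45.0
```

Run:
```python
from h import *
delta([.469,-.063,.100],-10.5)
```

```text
t 3.3 pos [ 0.4693 -0.0626  0.0991] F [0.5 0.  0.9] open 20.0 grip 45.0
shift [ 0.2 -0.4 -0.9] turn [-0.    0.   -0.01]
```

Emit:
arm_command:
  plan:
    - [[0,0,-30],[0,0,0]]
    - [[0,0,-70],[0,0,0]]
    - [[0,0,-110],[0,0,0]]
    - [[0,0,-110],[0,0,0]]
    - [[0,0,-110],[0,0,0]]

```text
time: 3.8
tool_pos: [0.4693, -0.0626, 0.2093]
tool_rot: [0.092, 0.996, -0.0, 0.001]
force: [-1.2, 1.0, -0.5]
opening: 0.02
grip_force: 45.0
```

Run:
```python
from h import *
delta([.496,.2355,.195],7.7)
```

```text
t 3.8 pos [ 0.4693 -0.0626  0.2093] F [-1.2  1.  -0.5] open 20.0 grip 45.0
shift [ 28.2 298.   14.2] turn [-1.000e-02  7.000e-02 -1.821e+01]
```

Emit:
arm_command:
  plan:
    - [[2,30,0],[0,0,-2]]
    - [[6,75,0],[0,0,-5]]
    - [[12,120,0],[0,0,-8]]
    - [[17,165,0],[0,0,-11]]
    - [[21,210,5],[0,0,-14]]
    - [[25,250,10],[0,0,-17]]
    - [[28,285,14],[0,0,-18.2]]
    - [[28,298,14],[0,0,-18.2]]

```text
time: 4.6
tool_pos: [0.4953, 0.2378, 0.1926]
tool_rot: [-0.068, 0.998, -0.0, -0.002]
force: [0.0, -0.3, -1.1]
opening: 0.02
grip_force: 45.0
```

Emit:
arm_command:
  plan:
    - [[0,0,0],[0,0,0]]
    - [[0,0,0],[0,0,0]]
    - [[0,0,0],[0,0,0]]

```text
time: 4.9
tool_pos: [0.4962, 0.2341, 0.1949]
tool_rot: [-0.066, 0.998, -0.0, -0.0]
force: [0.0, -0.1, -0.6]
opening: 0.0202
grip_force: 45.0
```

Run:
```python
from h import *
delta([.496,.2355,.195],7.7)
for n,(x,y,w,h) in(("scene",(180,180,133,100)),("top",(170,200,160,120))):
    d=get_image(n); cv2.imwrite(f"pics/hover_{n}.png",cv2.resize(d["color"][y:y+h,x:x+w,::-1],(798,600),interpolation=cv2.INTER_CUBIC))
    hsv=cv2.cvtColor(d["color"],cv2.COLOR_RGB2HSV); m=cv2.inRange(hsv,(3,150,70),(16,255,255))[y:y+h,x:x+w]
    N,l,st,ce=cv2.connectedComponentsWithStats(m); i=1+st[1:,4].argmax(); print(n,st[i]+[x,y,0,0,0],ce[i]+[x,y])
```

```text
t 4.9 pos [0.4962 0.2341 0.1949] F [ 0.  -0.1 -0.6] open 20.2 grip 45.0
shift [-0.   1.4 -0.1] turn [-0.01 -0.03 -0.11]
scene [209 204  17  13 148] [217.52702703 210.5       ]
top [262 258   8   2  10] [266.  258.8]
```

View pics/hover_scene.png

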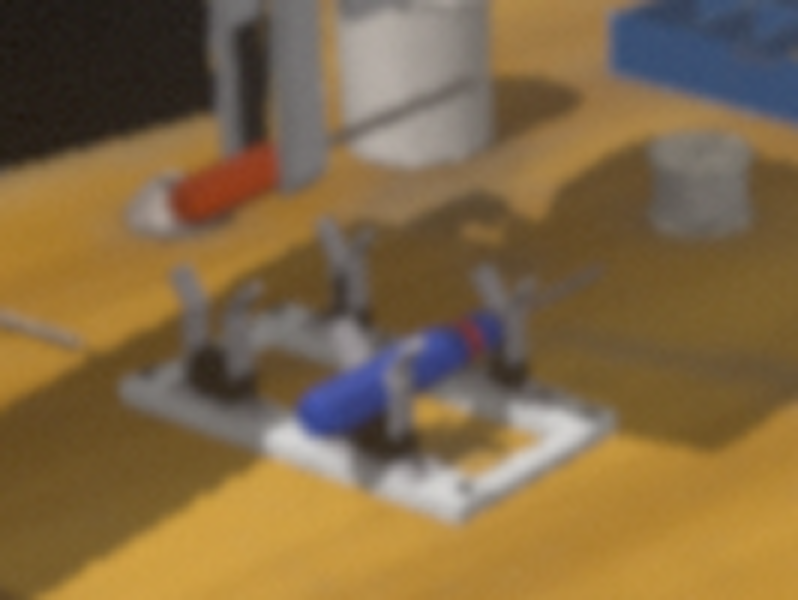

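View pics/hover_top.png

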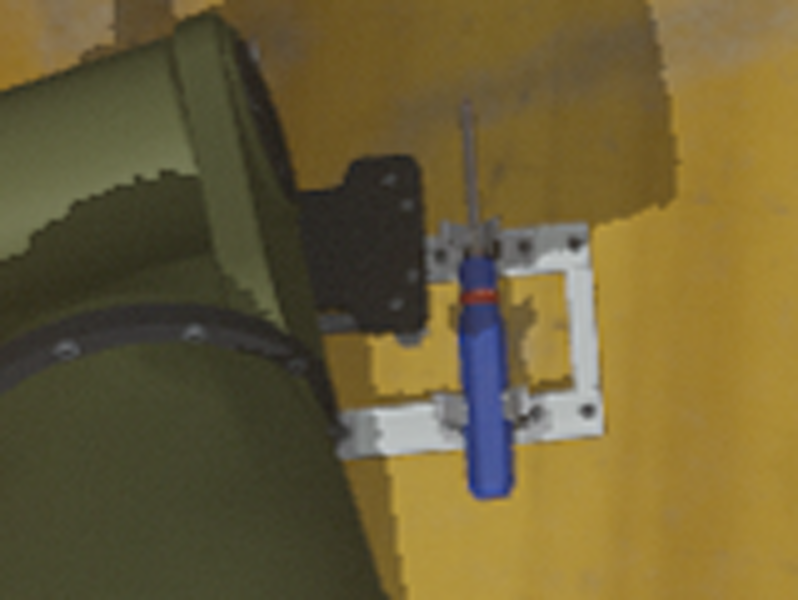

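Hover picture: the orange driver is held level above the free clips in the scene crop. Its handle end is at about pixel (211,214) and its shank tip at (259,194). The clip lips are at (210.5,225)/(222,228) (wide) and (235,217.5)/(241,219.5) (narrow). In the top view the arm hides the free clips. Next I compare the held driver with its prediction, to remove the camera bias.

Run:
```python
from h import *
e=get_image("scene"); d=get_image("top"); s=state(); P=s["tool_pos"]; a=np.radians(7.7); u=np.array([np.cos(a),np.sin(a)]); x=np.array([-u[1],u[0]])
g=P[:2]; z=P[2]-.0885
for n,k in(("end",-.057),("tip",.1275)): print(n,np.round(proj(e,np.array([*(g+k*u),z])),1))
for C in([.4953,.236],[.497,.2345]):
  for n,k,zz,t in(("wide",-.04,.066,(216.2,226.8)),("nar",.04,.062,(237.7,218.5))): print(C,n,np.round(proj(e,np.array([*(np.array(C)+k*u),zz])),1),t)
f=lambda x,y:(170+x/5-.4,200+y/5-.4)
A=ray(d,*f(575,243),.01);B=ray(d,*f(588,410),.01);print("right screws",A,B,np.linalg.norm(A-B),np.degrees(np.arctan2(*(A-B)[1::-1])),(A+B)/2)
hsv=cv2.cvtColor(d["color"],cv2.COLOR_RGB2HSV); m=cv2.inRange(hsv,(110,90,40),(130,255,255)); m[:,:255]=0;m[:,285:]=0;m[:245]=0;m[305:]=0
q=np.array([ray(d,v,r,.046)[:2] for r,v in np.argwhere(m)],np.float32); print(len(q),cv2.fitLine(q,cv2.DIST_L2,0,.01,.01).ravel())
```

```text
end [208.4 214.4]
tip [257.9 193. ]
[0.4953, 0.236] wide [214.  227.3] (216.2, 226.8)
[0.4953, 0.236] nar [236.  218.6] (237.7, 218.5)
[0.497, 0.2345] wide [214.9 227.3] (216.2, 226.8)
[0.497, 0.2345] nar [236.9 218.6] (237.7, 218.5)
right screws [0.55413852 0.11027008 0.01      ] [0.47464428 0.09924952 0.01      ] 0.0802545179761086 7.89280068513313 [0.5143914 0.1047598 0.01     ]
341 [0.99070024 0.13606262 0.478257   0.14359543]
```

The scene bias is the same for the driver and the clips (about +1.9 px), so the seat centre (.4957,.2365) with yaw 7.8° is consistent. I align and descend into the flared mouths.

Emit:
arm_command:
  plan:
    - [[0,2.4,0],[0,0,-0.2]]
    - [[0,2.4,15],[0,0,-0.2]]
    - [[0,2.4,28],[0,0,-0.2]]
    - [[0,2.4,38],[0,0,-0.2]]
    - [[0,2.4,42],[0,0,-0.2]]
    - [[0,2.4,42],[0,0,-0.2]]
    - [[0,2.4,42],[0,0,-0.2]]

```text
time: 5.8
tool_pos: [0.496, 0.2379, 0.1534]
tool_rot: [-0.069, 0.998, 0.0, 0.0]
force: [0.8, 0.6, 0.3]
opening: 0.0197
grip_force: 45.0
```

Run:
```python
from h import *
delta([.4957,.2365,.1325],7.8); print(state()["moment"].round(2))
```

```text
t 5.8 pos [0.496  0.2379 0.1534] F [0.8 0.6 0.3] open 19.7 grip 45.0
shift [ 0.5 -1.4 20.9] turn [0.   0.02 0.08]
[0.02 0.02 0.06]
```

Emit:
arm_command:
  plan:
    - [[0,-1,4],[0,0,0]]
    - [[0,-1,7],[0,0,0]]
    - [[0,-1,9],[0,0,0]]
    - [[0,-1,11],[0,0,0]]
    - [[0,-1,11],[0,0,0]]

```text
time: 6.3
tool_pos: [0.4961, 0.2368, 0.142]
tool_rot: [-0.069, 0.998, -0.0, 0.0]
force: [0.7, -0.7, 3.8]
opening: 0.0198
grip_force: 45.0
```

Emit:
arm_command:
  plan:
    - [[0,0,2],[0,0,0]]
    - [[0,0,4],[0,0,0]]
    - [[0,0,4],[0,0,0]]

```text
time: 6.6
tool_pos: [0.4961, 0.2368, 0.138]
tool_rot: [-0.069, 0.998, -0.0, 0.0]
force: [2.8, -0.5, 0.4]
opening: 0.0201
grip_force: 45.0
```

Run:
```python
from h import *
delta([.4957,.2365,.1325],7.8); print(state()["moment"].round(2))
```

```text
t 6.6 pos [0.4961 0.2368 0.138 ] F [ 2.8 -0.5  0.4] open 20.1 grip 45.0
shift [ 0.5 -0.3  5.5] turn [-0.01  0.04  0.09]
[-0.23 -0.63  0.11]
```

Forces are as expected, about 4 N up and then falling as it nears the snap. I press on to the seat.

Emit:
arm_command:
  plan:
    - [[0,0,2],[0,0,0]]
    - [[0,0,4],[0,0,0]]
    - [[0,0,5.5],[0,0,0]]
    - [[0,0,5.5],[0,0,0]]
    - [[0,0,5.5],[0,0,0]]

```text
time: 7.1
tool_pos: [0.496, 0.237, 0.1326]
tool_rot: [-0.069, 0.998, 0.0, 0.0]
force: [1.7, 0.2, 2.5]
opening: 0.02
grip_force: 45.0
```

Run:
```python
from h import *
delta([.4957,.2365,.1325],7.8); print(state()["moment"].round(2))
```

```text
t 7.1 pos [0.496  0.237  0.1326] F [1.7 0.2 2.5] open 20.0 grip 45.0
shift [ 0.4 -0.4  0.1] turn [0.01 0.02 0.08]
[ 0.06 -0.28 -0.  ]
```

Emit:
arm_command:
  plan:
    - [[0,0,1],[0,0,0]]
    - [[0,0,1],[0,0,0]]
    - [[0,0,1],[0,0,0]]

```text
time: 7.4
tool_pos: [0.4961, 0.237, 0.1321]
tool_rot: [-0.069, 0.998, 0.0, 0.0]
force: [1.9, -0.8, 9.0]
opening: 0.0194
grip_force: 45.0
```

Run:
```python
from h import *
delta([.4957,.2365,.1325],7.8); print(state()["moment"].round(2))
```

```text
t 7.4 pos [0.4961 0.237  0.1321] F [ 1.9 -0.8  9. ] open 19.4 grip 45.0
shift [ 0.5 -0.4 -0.4] turn [0.01 0.05 0.08]
[-0.15  0.04 -0.02]
```

The floor is felt at 9 N with the moment near zero. One more small push, then release to a modest opening and retreat.

Emit:
arm_command:
  plan:
    - [[0,0,1],[0,0,0]]
    - [[0,0,1],[0,0,0]]
    - [[0,0,0],[0,0,0]]
    - [[0,0,0],[0,0,0]]

```text
time: 7.8
tool_pos: [0.4961, 0.237, 0.1321]
tool_rot: [-0.069, 0.998, 0.0, 0.0]
force: [1.1, -0.9, 9.4]
opening: 0.0196
grip_force: 45.0
```

Emit:
arm_command:
  plan:
    - [[0,0,-1],[0,0,0]]
    - [[0,0,-1],[0,0,0]]
    - [[0,0,-1],[0,0,0]]
    - [[0,0,-1],[0,0,0]]
    - [[0,0,-1],[0,0,0]]
  fingers: 55

```text
time: 8.3
tool_pos: [0.4958, 0.2369, 0.1324]
tool_rot: [-0.069, 0.998, -0.0, -0.0]
force: [0.1, -0.5, 0.5]
opening: 0.054
grip_force: 0.0
```

Emit:
arm_command:
  plan:
    - [[0,0,-20],[0,0,0]]
    - [[0,0,-60],[0,0,0]]
    - [[0,0,-110],[0,0,0]]
    - [[0,0,-150],[0,0,0]]
    - [[0,0,-150],[0,0,0]]

```text
time: 8.8
tool_pos: [0.4969, 0.2373, 0.2881]
tool_rot: [-0.069, 0.998, 0.001, 0.004]
force: [0.8, -0.3, -0.3]
opening: 0.055
grip_force: 0.0
```

Run:
```python
from h import *
delta([.33,.0,.3],7.8)
```

```text
t 8.8 pos [0.4969 0.2373 0.2881] F [ 0.8 -0.3 -0.3] open 55.0 grip 0.0
shift [ 197.8 -212.1  -14. ] turn [0.12 0.49 0.09]
```

Moving aside to clear both views, then checking with the last picture.

Emit:
arm_command:
  plan:
    - [[60,-210,-14],[0,0,0]]
    - [[60,-210,-14],[0,0,0]]
    - [[60,-210,-14],[0,0,0]]
    - [[60,-210,-14],[0,0,0]]
    - [[60,-210,-14],[0,0,0]]
    - [[60,-210,-14],[0,0,0]]
    - [[60,-210,-14],[0,0,0]]

```text
time: 9.5
tool_pos: [0.4653, 0.0208, 0.296]
tool_rot: [-0.068, 0.998, 0.0, -0.0]
force: [-0.7, 0.3, -0.1]
opening: 0.0547
grip_force: 0.0
```

Run:
```python
from h import *
d=get_image("top");e=get_image("scene")
a=cv2.resize(d["color"][220:320,195:295],(400,400),interpolation=cv2.INTER_CUBIC)
b=cv2.resize(e["color"][190:270,190:270],(400,400),interpolation=cv2.INTER_CUBIC)
cv2.imwrite("pics/final.png",np.hstack([a,b])[:,:,::-1])
hsv=cv2.cvtColor(d["color"],cv2.COLOR_RGB2HSV); m=cv2.inRange(hsv,(3,140,60),(16,255,255)); m[:,:205]=0;m[:,255:]=0;m[:235]=0;m[320:]=0
q=np.array([ray(d,v,r,.046)[:2] for r,v in np.argwhere(m)],np.float32)
if len(q)>20: print(len(q),cv2.fitLine(q,cv2.DIST_L2,0,.01,.01).ravel(),q.min(0),q.max(0))
C=np.array([.4957,.2365]);u=np.array([.9907,.1361])
for n,k in(("end",-.057),("neck",.017),("tip",.127)): X=np.array([*(C+k*u),.044]); print(n,np.round(proj(d,X),1),np.round(proj(e,X),1))
```

```text
285 [0.9908988  0.1346092  0.47612488 0.23424286] [0.43776137 0.21987942] [0.51357275 0.24685815]
end [227.9 292.6] [209.8 237.6]
neck [226.4 260.5] [230.3 227.7]
tip [224.2 214.5] [258.  214.4]
```

View pics/final.png

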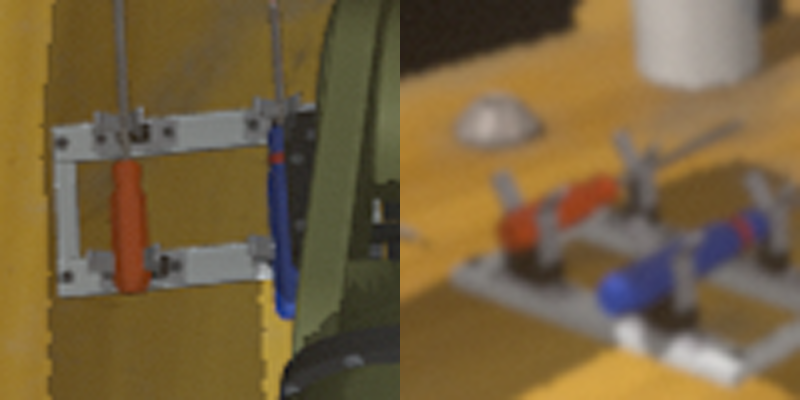

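Both halves of the final picture show the orange driver lying in the free clips. In the top half the handle is in the wide clip at crop (130,270) and the shank in the narrow one at (125,130). In the scene half it is level and parallel to the blue one, with the end and tip within about 1 px of the seated prediction. The gripper touches nothing.

```bash
python3 -c "
from plant import *
print(sign_off())"
```

```text
the job is handed in; nothing more can be done
None
```

The long orange screwdriver is pressed down to the floor in both free clips and released. The last pictures show it level and in place; the short and thin drivers were never touched, and the job was handed in at about 9.6 s.

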